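Put the stray key tags away and lower the key cabinet's cover

TASK

Two yellow key tags were left out: one lies across the open key cabinet, the other on the counter beside it. Lay both flat in the cabinet's long front tray while the clear cover is still open, then lower the cover gently, never letting it drop, until it is fully shut. Leave the bell, stapler, pig coin bank and sanitiser bottle undisturbed.

Things in the scene. Friction and masses are not known exactly. Their poses are not given: they have to be found in the camera images.
- cabinet: low blue key cabinet, fixed, 194 (its x) x 276 (y) x 60 high. Origin: centre of underside; +x from its front to the hinge side, z up. An 8 thick wall as high as the rim parts the front tray (inside 80 x 260, floor 26 up, 34 deep) from the socket panel behind, which has a black block and two tags fixed in place that stay there. Outer walls 8 thick
- returns_tray (a point): centre of the front tray's floor, 49 mm to -x of the cabinet's origin and 26 above the counter; axes as the cabinet's
- cover (a joint): angle of the clear cover (aluminium-edged panel 194 x 276 x 6, 0.45 kg): 0 = shut, lying on the rim (its stop), growing as it opens upward about the hinge on the far rim; open stop 1.75. Starts at 1.35 to 1.65. The stiff hinge holds it still above about 1.2 rad; below that the cover falls and slams if let go
- cover_bar (a point): middle of the cover's red handle bar, round, 12 diameter, 124 long, parallel to the hinge (cabinet y), on two 10 wide arms 110 apart, 234 from the hinge axis in the plane of the cover; 40 from the bar's axis to the cover's and cabinet's front edge. Gripped across from above it can turn between the fingers as the cover swings. 64 above the counter when shut
- cover_hinge (a point): middle of the hinge axis, 97 to +x of the cabinet's origin and 64 above the counter; the axis runs along cabinet y
- tag_a: yellow wooden key tag, 105 long (its x) x 28 x 12 thick, 40 g: a 90 long flat paddle and at its +x end a 15 long round stud of 12 diameter. Origin: centre of its length and width on its underside. It starts lying flat across the front tray, on top of the rim and the dividing wall (underside 60 above the counter), where it would stop the cover
- tag_b: second tag, same shape and origin as tag_a; starts flat on the counter to the left or right of the cabinet, at any yaw
- bell: red plastic reception bell, dome 84 diameter, 58 high; origin at its underside's centre; leave alone
- stapler: steel and black stapler 130 long (its x) x 36 x 50 high; origin at its underside's centre; leave alone
- pig: pink ceramic pig coin bank about 101 long (its x; snout to -x) x 72 x 91 high, origin on the counter under its belly; leave alone
- sanitiser: sanitiser bottle, 56 diameter, 150 high; origin at its underside's centre; leave alone
Things that resemble listed ones, but are neither listed nor needed, are in the scene too. Leave any green look-alike of the tag_b alone.

How it is judged:
On the way, in this order (a step that is already met when the one before it is completed fails the run):
1. both tags lie flat in the front tray while the cover is still open (over 0.7 rad) (x of tag_a in the frame of returns_tray between -0.033 and 0.033 m and y of tag_a in the frame of returns_tray between -0.12 and 0.12 m and z of tag_a in the frame of returns_tray between -0.005 and 0.031 m and (angle between tag_a's own z axis and vertical below 0.25 rad or angle between tag_a's own z axis and vertical above 2.89 rad) and x of tag_b in the frame of returns_tray between -0.033 and 0.033 m and y of tag_b in the frame of returns_tray between -0.12 and 0.12 m and z of tag_b in the frame of returns_tray between -0.005 and 0.031 m and (angle between tag_b's own z axis and vertical below 0.25 rad or angle between tag_b's own z axis and vertical above 2.89 rad) and value of joint cover above 0.7 rad), for 0.2 s.
2. the cover is down on the rim (value of joint cover below 0.03 rad), for 0.2 s.
At the end, for the whole second after the job is handed in: both tags lie still and flat (within 0.25 rad, either face up) inside the front tray, and the cover is fully shut (within 0.03 rad) (x of tag_a in the frame of returns_tray between -0.033 and 0.033 m and y of tag_a in the frame of returns_tray between -0.12 and 0.12 m and z of tag_a in the frame of returns_tray between -0.005 and 0.031 m and (angle between tag_a's own z axis and vertical below 0.25 rad or angle between tag_a's own z axis and vertical above 2.89 rad) and x of tag_b in the frame of returns_tray between -0.033 and 0.033 m and y of tag_b in the frame of returns_tray between -0.12 and 0.12 m and z of tag_b in the frame of returns_tray between -0.005 and 0.031 m and (angle between tag_b's own z axis and vertical below 0.25 rad or angle between tag_b's own z axis and vertical above 2.89 rad) and value of joint cover below 0.03 rad and linear speed of each of tag_a, tag_b below 0.02 m/s); the robot touches nothing.
It fails at once if the cover falls or is slammed (closing faster than 1.6 rad/s) (velocity of joint cover below -1.6 rad/s).
It fails at once if the bell is shifted more than 25 mm or tipped (distance of bell from where it was at the start of the episode above 0.025 m or angle between bell's own z axis and vertical above 0.3 rad).
It fails at once if the stapler is shifted more than 25 mm or tipped (distance of stapler from where it was at the start of the episode above 0.025 m or angle between stapler's own z axis and vertical above 0.3 rad).
It fails at once if the pig coin bank is shifted more than 25 mm or tipped (distance of pig from where it was at the start of the episode above 0.025 m or angle between pig's own z axis and vertical above 0.3 rad).
It fails at once if the sanitiser bottle is shifted more than 25 mm or tipped (distance of sanitiser from where it was at the start of the episode above 0.025 m or angle between sanitiser's own z axis and vertical above 0.3 rad).
It also fails if it takes over 72 s, if anything falls off the work surface, if the arm or the gripper's body presses on something with over 40 N, if the wrist force passes 120 N, or if a joint passes its speed limit or range.

ROBOT

A 6-joint arm with a two-finger parallel gripper is mounted at the origin on the work surface. World frame = base frame: x ahead of the robot, y to its left, z up, the work surface at z = 0. Lengths are in m, angles in rad, forces in N, time in s.
With the tool pointing down it reaches from about 0.375 to 0.975 m from the base axis. Payload 3.8 kg.
Tool frame: the origin (TCP) lies at the centre of the arm's flange, where the gripper is bolted on; the fingertips stand 173 mm ahead of it and the grasp point (between the pads) lies 155 mm ahead of it (bot.tip_reach is the distance from the TCP to the fingertips, in m); z points along the fingers, y is the line along which they close (so a half turn about z gives the same grasp; the last joint's range is limited). The gripper opens to 85 mm and grips with 20 to 120 N. Pads are 22 mm wide; open, the fingers measure 114 mm over their backs; the gripper's body (76 mm by 85 mm) begins 54 mm behind the grasp point. The pads swing forward as they close: fully open they stand 13 mm farther back than shut.
Start: joints at [1.267, 0.264, 1.604, -0, 1.274, -0.037], TCP at [0.178, 0.651, 0.405] pointing down, gripper open.
Joint ranges: [-2.63, 2.63], [-0.94, 2.18], [0.31, 2.57], [-1.31, 4.45], [0, 2.66], [-2.55, 2.55]. Speed limits (rad/s): [2.57, 2.57, 3.14, 3.14, 3.14, 3.14].

INTERFACE

Orientations are given as a rotation vector (axis times angle).
In Python, from workcell import bot gives the robot as it stands.
- The arm moves only by the tool drive_tool, never from a script. Its arguments are lists of equal length, an entry for each row: "claw": the finger opening in mm, from 0 to 85.4; "slide": the shift along the world's x, y, z each as a share of 0.5 m, from -1 to 1, a list of three; "yaw": the turn about the world's z as a share of 180 degrees, from -1 to 1. A call has 1 to 8 rows; each row is the pose to reach, as a shift and turn from the pose commanded when the call began, turning the shorter way round; what a row does not reach only later rows make up. A row lasts 1/12 s, in which the tool goes at most 41.7 mm and 7.16 degrees, less where a joint would pass 70% of its speed; a pose out of reach is approached as far as the arm can. A call with a number of a shift or a turn outside -1 to 1 is refused whole. A call with a gripper value outside its range is refused whole. The fingers move at their own pace and stop on an object; "newtons" is the grip in N (left out, the last holds). Time passes only in rows, so rows that repeat a pose let the fingers close. It gives the time, the measured TCP pose, the force, the opening and the grip force at its end, in the units of the state.
- bot.read_state(): the state, without advancing time (a new reading comes with each control period).
- bot.read_camera(name): name is "scene" or "top"; returns a dict with "color" (480x640x3 uint8, red, green, blue), "depth" (480x640 float32, m along the optical axis (not along the pixel's ray), 0 where there is no reading), "mtx" (3x3 intrinsics, pixels), "eye" and "rotation" of the camera in the world. Camera axes: x right, y up, looking along -z (the intrinsics and any distortion apply to the point x, -y, -z); pixel columns grow to the right and rows downward; lengths in m; the calibration is good to about 2 mm. A picture is of the moment at which its call begins.
- bot.finish_job(): hands the job in; it is judged then, once.
The state is a dict: "time": time; "q": joint angles; "joint_vel": joint speeds; "joint_torque": joint torques, N m; "tool_pos": TCP position; "tcp_rot": TCP orientation; "wrist_force": force on the tool from outside, world axes, zero at the start; "torque": the same for the moment, N m; "width": opening from 0.0 (shut) to 1.0 (fully open); "grip_force": force on a finger pad.
Only numpy, scipy, OpenCV 4.12 (cv2) and the standard library are available. Lean on these libraries where they do the work, as an engineer would, in place of code of your own. Each camera call takes 0.05 s, during which the arm holds its last target. There are 200 camera calls.

## Working session

There is one attempt and no reset: what is moved stays moved. The work goes in short steps, Python scripts to look and compute and a tool call to move; the robot and the scene stay as the last step left them, time stands still between calls to the robot, and variables do not carry over. Pictures are saved under pics/ and viewed, at most 10 in all, crops included, and the job is handed in when it is done.

Besides the shell and the picture viewer there is one more tool, called after ">>>" by a JSON object that holds its "api" and its "payload". drive_tool: Moves the arm, as the interface text tells. Shift numbers are shares of 0.5 m and turn numbers shares of 180 degrees, none past 1 either way. Its arguments: {"type":"object","properties":{"claw":{"type":"array","items":{"type":"number"}},"slide":{"type":"array","items":{"type":"array","items":{"type":"number"}}},"yaw":{"type":"array","items":{"type":"number"}},"newtons":{"type":"number"}},"required":["claw","slide","yaw"]}

```bash
mkdir -p pics
cat > h.py <<'E'
import numpy as np, cv2
from workcell import bot
def cam(n):
    c=bot.read_camera(n); np.savez(f'{n}.npz',**c); return c
def ray(c,u,v):
    p=np.linalg.inv(c['mtx'])@np.array([u,v,1.]); d=np.asarray(c['rotation'])@np.array([p[0],-p[1],-1.]); return np.asarray(c['eye']),d
def onz(c,u,v,z):
    e,d=ray(c,u,v); return e+d*(z-e[2])/d[2]
def pts(c):
    v,u=np.mgrid[0:480,0:640]; D=c['depth']; K=c['mtx']
    P=np.stack([(u-K[0,2])/K[0,0]*D,-(v-K[1,2])/K[1,1]*D,-D],-1)
    return P@np.asarray(c['rotation']).T+np.asarray(c['eye'])
def save(c,n): cv2.imwrite(f'pics/{n}.png',c['color'][:,:,::-1])
E
python3 - <<'E'
from h import *
a=cam('top');b=cam('scene')
for c,n in((a,'top0'),(b,'scene0')): save(c,n);print(c['eye'],c['rotation'],c['mtx'],c.keys())
print(bot.read_state())
E
```

```text
[0.39656976 0.07489917 1.03106184] [ 0.14474112 -0.16044019 -1.54534908] [[452.88004977   0.         311.87392863]
 [  0.         452.88004977 251.15500239]
 [  0.           0.           1.        ]] dict_keys(['color', 'depth', 'mtx', 'eye', 'rotation'])
[ 1.18910611 -0.2764488   1.12535372] [0.53260967 0.30010424 1.01731825] [[566.88942016   0.         309.77807968]
 [  0.         566.88942016 250.94920174]
 [  0.           0.           1.        ]] dict_keys(['color', 'depth', 'mtx', 'eye', 'rotation'])
{'time': 0.1, 'q': array([ 1.26712494e+00,  2.64677458e-01,  1.60525148e+00, -5.58747268e-06,
        1.27370495e+00, -3.68880149e-02]), 'joint_vel': array([-0.0012261 , -0.00054199, -0.00368928,  0.00031251,  0.00205556,
        0.00214491]), 'joint_torque': array([ 3.19650071e-04, -5.16706324e+01, -3.68589735e+01, -4.59251154e-06,
        6.36198762e-03, -1.69038628e-05]), 'tool_pos': array([0.17785111, 0.65082255, 0.40347882]), 'tcp_rot': array([-0.41777262, -3.11334551,  0.00316106]), 'wrist_force': array([-0.08157545, -0.85869816,  0.3026721 ]), 'torque': array([ 0.02193244,  0.03313183, -0.02069387]), 'grip_force': 0.0, 'width': 0.9969806306360032}
```

View pics/top0.png

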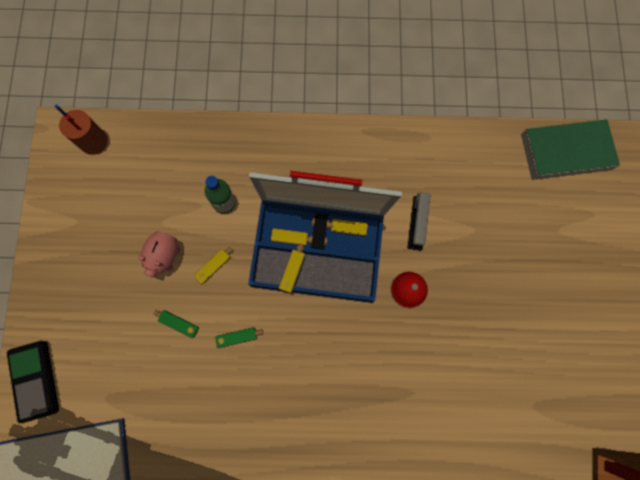

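View pics/scene0.png

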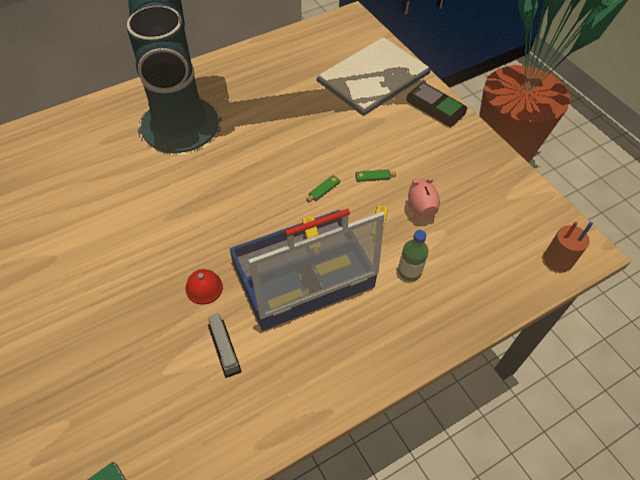

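The top view shows the cabinet at (318,248), tag_a at (292,270) and tag_b at (213,266), with green decoys below it. The bell is at (409,289), the stapler at (420,220), the sanitiser at (218,193) and the pig at (158,253). The scene view shows the cover open with its red bar at (318,222).

```bash
sed -i "s/np.asarray(c\['rotation'\])/cv2.Rodrigues(np.asarray(c['rotation'],float))[0]/" h.py
python3 - <<'E'
from h import *
c=dict(np.load('top.npz')); s=dict(np.load('scene.npz'))
P=pts(c); hsv=cv2.cvtColor(c['color'],cv2.COLOR_RGB2HSV)
def blobs(m,mn=40):
    n,l,st,ce=cv2.connectedComponentsWithStats(m.astype(np.uint8))
    return [l==i for i in range(1,n) if st[i,4]>=mn]
print('--yellow')
Y=(hsv[...,0]>20)&(hsv[...,0]<34)&(hsv[...,1]>190)&(hsv[...,2]>120)
for b in blobs(Y):
    v,u=np.nonzero(b); z=np.median(P[b][:,2]); q=P[b]
    r=cv2.minAreaRect(np.array([onz(c,x,y,z)[:2] for x,y in zip(u,v)],np.float32)*1000)
    print(u.mean(),v.mean(),len(u),z,r)
print('--blue')
B=(hsv[...,0]>100)&(hsv[...,0]<125)&(hsv[...,1]>120)
for b in blobs(B,300):
    rim=b&(abs(P[...,2]-.06)<.006)
    if rim.sum()<100: continue
    v,u=np.nonzero(rim); X=np.array([onz(c,x,y,.06)[:2] for x,y in zip(u,v)],np.float32)*1000
    print(u.mean(),v.mean(),len(u),cv2.minAreaRect(X))
    v,u=np.nonzero(b);h=cv2.convexHull(np.stack([u,v],1).astype(np.int32)); a=cv2.approxPolyDP(h,4,True)[:,0]
    for p in a: print(p,P[p[1],p[0]],onz(c,*p,.06))
for n,cc in(('top',c),('scene',s)):
    print('--red',n)
    h=cv2.cvtColor(cc['color'],cv2.COLOR_RGB2HSV);R=((h[...,0]<6)|(h[...,0]>174))&(h[...,1]>180)&(h[...,2]>90)
    PP=pts(cc)
    for b in blobs(R,60):
        v,u=np.nonzero(b);q=PP[b];print(u.mean(),v.mean(),len(u),np.median(q,0),q.min(0),q.max(0))
for (u,v) in((213,190),(158,250),(420,215),(240,337),(178,323)): print(u,v,P[v,u])
E
```

```text
--yellow
349.78343949044586 227.35668789808918 314 0.03842298376144759 ((650.080810546875, -15.658451080322266), (77.62261199951172, 24.29940414428711), 83.91898345947266)
289.03937007874015 236.41994750656167 381 0.03856730558599797 ((625.2684326171875, 118.65315246582031), (77.60029602050781, 25.560054779052734), 83.46717071533203)
211.42957746478874 265.8755868544601 426 0.011692908726121942 ((558.948486328125, 294.1130676269531), (25.93696403503418, 87.2880630493164), 46.14286422729492)
291.50315789473683 270.2315789473684 475 0.07192229272028794 ((543.1223754882812, 110.19979858398438), (25.927276611328125, 87.8432846069336), 71.62196350097656)
--blue
319.44514106583074 253.47460815047023 1595 ((592.0623779296875, 56.57536315917969), (270.83929443359375, 191.1585693359375), 83.68856048583984)
[382 216] [ 0.67151459 -0.08757073  0.05931261] [ 0.6713201 -0.0874558  0.06     ]
[373 300] [ 0.48451477 -0.06622382  0.05889099] [ 0.48441445 -0.06606284  0.06      ]
[249 283] [0.51552165 0.20085232 0.06066869] [0.51560362 0.20093911 0.06      ]
[263 201] [0.7003392  0.17826389 0.0591205
[... 182 characters left out ...]
49 1.03106184]
411.3235294117647 288.3205882352941 680 [ 0.5121092  -0.15194538  0.04188722] [ 0.39656976 -0.19312708  0.00767759] [0.55052965 0.07489917 1.03106184]
--red scene
317.16521739130434 221.80289855072465 345 [0.67177081 0.04426254 0.30067825] [ 0.6598133  -0.01578944  0.29205097] [0.68277762 0.10678283 0.30696977]
203.5113024757804 286.91280947255115 929 [ 0.53301677 -0.16210323  0.03370674] [ 0.49258201 -0.2764488  -0.00106066] [ 1.18910611 -0.11682914  1.12535372]
213 190 [0.70055452 0.27602156 0.12726999]
158 250 [0.5788323  0.39345388 0.08556505]
420 215 [ 0.67996798 -0.17620897  0.04449371]
240 337 [0.40135687 0.22140477 0.01276442]
178 323 [0.42919985 0.36003194 0.01250464]
```

>>> {"api": "drive_tool", "payload": {"claw": [60,60,60,60,60,60,60,60], "slide": [[0.36,-0.54,0],[0.36,-0.54,0],[0.36,-0.54,0],[0.36,-0.54,0],[0.36,-0.54,0],[0.36,-0.54,0],[0.36,-0.54,0],[0.36,-0.54,0]], "yaw": [-0.017,-0.017,-0.017,-0.017,-0.017,-0.017,-0.017,-0.017], "newtons": 40}}

```text
time: 0.77
tool_pos: [0.3588, 0.3785, 0.4042]
tcp_rot: [0.502, 3.101, -0.002]
wrist_force: [-0.3, 0.7, 0.1]
width: 0.702
grip_force: 0.0
```

>>> {"api": "drive_tool", "payload": {"claw": [55,55,55,55,55,55,55,55], "slide": [[0.37,-0.542,0],[0.37,-0.542,0],[0.37,-0.542,0],[0.37,-0.542,0],[0.37,-0.542,-0.05],[0.37,-0.542,-0.1],[0.37,-0.542,-0.15],[0.37,-0.542,-0.21]], "yaw": [0,0,0,0,0,0,0,0]}}

```text
time: 1.43
tool_pos: [0.5335, 0.1253, 0.3298]
tcp_rot: [0.502, 3.094, 0.003]
wrist_force: [1.1, 0.3, 0.3]
width: 0.644
grip_force: 0.0
```

>>> {"api": "drive_tool", "payload": {"claw": [55,55,55,55], "slide": [[0,0,0],[0,0,0],[0,0,0],[0,0,0]], "yaw": [0,0,0,0]}}

```text
time: 1.77
tool_pos: [0.5311, 0.1286, 0.329]
tcp_rot: [0.499, 3.1, 0.002]
wrist_force: [-0.1, 0.3, 1.2]
width: 0.644
grip_force: 0.0
```

Run:
```python
from h import *
s=bot.read_state();print(s['tool_pos'],s['tcp_rot'],s['width'])
```

```text
[0.53109313 0.12862022 0.32904333] [4.99092084e-01 3.09985422e+00 1.66711674e-03] 0.6439551122857231
```

>>> {"api": "drive_tool", "payload": {"claw": [55,55,55,55,55,55,55,55], "slide": [[0.024,-0.037,0],[0.024,-0.037,-0.07],[0.024,-0.037,-0.12],[0.024,-0.037,-0.16],[0.024,-0.037,-0.18],[0.024,-0.037,-0.196],[0.024,-0.037,-0.196],[0.024,-0.037,-0.196]], "yaw": [0,0,0,0,0,0,0,0]}}

```text
time: 2.43
tool_pos: [0.5434, 0.1099, 0.2308]
tcp_rot: [0.499, 3.1, 0.001]
wrist_force: [0.9, -0.7, 0.3]
width: 0.642
grip_force: 0.0
```

>>> {"api": "drive_tool", "payload": {"claw": [15,15,15,15,15,15], "slide": [[0,0,0],[0,0,0],[0,0,0],[0,0,0],[0,0,0],[0,0,0]], "yaw": [0,0,0,0,0,0], "newtons": 40}}

```text
time: 2.93
tool_pos: [0.5439, 0.1094, 0.2314]
tcp_rot: [0.501, 3.099, 0.002]
wrist_force: [-0.1, 0.3, 6.5]
width: 0.314
grip_force: 39.9
```

>>> {"api": "drive_tool", "payload": {"claw": [15,15,15,15,15,15,15,15], "slide": [[0,0,0.06],[0,0,0.12],[0,0,0.16],[0.016,0.042,0.16],[0.016,0.042,0.16],[0.016,0.042,0.16],[0.016,0.042,0.16],[0.016,0.042,0.16]], "yaw": [0,0,-0.03,-0.07,-0.11,-0.15,-0.19,-0.225]}}

```text
time: 3.6
tool_pos: [0.5509, 0.1302, 0.3098]
tcp_rot: [1.552, 2.732, -0.0]
wrist_force: [-1.0, -0.5, 0.1]
width: 0.32
grip_force: 39.7
```

>>> {"api": "drive_tool", "payload": {"claw": [15,15,15,15,15,15,15,15], "slide": [[0,0,0],[0,0,0],[0,0,0],[0,0,0],[0,0,0],[0,0,0],[0,0,0],[0,0,0]], "yaw": [-0.208,-0.208,-0.208,-0.208,-0.208,-0.208,-0.208,-0.208]}}

```text
time: 4.27
tool_pos: [0.5508, 0.1301, 0.3097]
tcp_rot: [-2.339, -2.097, 0.0]
wrist_force: [0.3, 0.3, -1.4]
width: 0.318
grip_force: 39.7
```

>>> {"api": "drive_tool", "payload": {"claw": [15,15,15,15,15,15,15,15], "slide": [[0.001,0.002,-0.06],[0.001,0.002,-0.11],[0.001,0.002,-0.15],[0.001,0.002,-0.18],[0.001,0.002,-0.2],[0.001,0.002,-0.215],[0.001,0.002,-0.221],[0.001,0.002,-0.221]], "yaw": [0,0,0,0,0,0,0,0]}}

```text
time: 4.93
tool_pos: [0.5517, 0.1312, 0.1998]
tcp_rot: [2.339, 2.097, -0.0]
wrist_force: [0.9, 0.1, -0.2]
width: 0.316
grip_force: 39.7
```

>>> {"api": "drive_tool", "payload": {"claw": [42,42,42,42,42,42,42,42], "slide": [[0,0,0],[0,0,0],[0,0,0],[0,0,0],[0,0,0.05],[0,0,0.1],[0,0,0.16],[0,0,0.22]], "yaw": [0,0,0,0,0,0,0,0]}}

```text
time: 5.6
tool_pos: [0.551, 0.1311, 0.3099]
tcp_rot: [-2.339, -2.096, 0.002]
wrist_force: [0.1, 0.1, -0.0]
width: 0.49
grip_force: 0.0
```

>>> {"api": "drive_tool", "payload": {"claw": [55,55,55,55,55,55,55,55], "slide": [[0.016,0.08,0],[0.016,0.16,0],[0.016,0.24,0],[0.016,0.326,0],[0.016,0.326,0],[0.016,0.326,0],[0.016,0.326,0],[0.016,0.326,0]], "yaw": [0.039,0.078,0.117,0.156,0.195,0.234,0.27,0.29]}}

```text
time: 6.27
tool_pos: [0.5592, 0.2949, 0.3091]
tcp_rot: [1.17, 2.916, -0.0]
wrist_force: [0.3, -0.6, -0.4]
width: 0.646
grip_force: 0.0
```

Run:
```python
from h import *
a=cam('top'); save(a,'top1'); print(bot.read_state()['tool_pos'],bot.read_state()['tcp_rot'])
b=cam('scene')
I=cv2.resize(a['color'][150:330,120:400],(560,360));J=cv2.resize(b['color'][170:340,220:460],(508,360))
cv2.imwrite('pics/c1.png',cv2.resize(np.hstack([I,J]),(800,270))[:,:,::-1])
```

```text
[0.55929568 0.29461231 0.30915866] [-1.16893837e+00 -2.91600371e+00  1.04403301e-04]
```

View pics/c1.png

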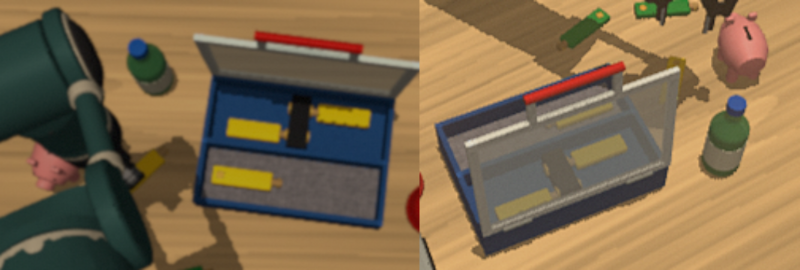

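The crop shows tag_a lying flat in the left half of the front tray (crop pixel 243,178). The gripper is hovering over tag_b.

>>> {"api": "drive_tool", "payload": {"claw": [55,55,55,55,55,55,55,55], "slide": [[0,-0.001,-0.07],[0,-0.001,-0.13],[0,-0.001,-0.18],[0,-0.001,-0.21],[0,-0.001,-0.235],[0,-0.001,-0.255],[0,-0.001,-0.268],[0,-0.001,-0.268]], "yaw": [0,0,0,0,0,0,0,0]}}

```text
time: 7.03
tool_pos: [0.5592, 0.2935, 0.1741]
tcp_rot: [-1.18, -2.911, 0.002]
wrist_force: [-0.1, -0.1, 1.1]
width: 0.645
grip_force: 0.0
```

>>> {"api": "drive_tool", "payload": {"claw": [15,15,15,15,15,15], "slide": [[0,0,0],[0,0,0],[0,0,0],[0,0,0],[0,0,0],[0,0,0]], "yaw": [0,0,0,0,0,0], "newtons": 40}}

```text
time: 7.53
tool_pos: [0.5603, 0.2941, 0.1768]
tcp_rot: [1.178, 2.91, 0.003]
wrist_force: [0.3, -0.0, 5.1]
width: 0.313
grip_force: 40.9
```

>>> {"api": "drive_tool", "payload": {"claw": [15,15,15,15,15,15,15,15], "slide": [[0,0,0.07],[0,0,0.14],[0,0,0.21],[0,0,0.27],[-0.01,-0.07,0.27],[-0.01,-0.14,0.27],[-0.02,-0.21,0.27],[-0.02,-0.28,0.27]], "yaw": [0,0,0,0,-0.039,-0.078,-0.117,-0.15]}}

```text
time: 8.2
tool_pos: [0.5483, 0.1526, 0.3101]
tcp_rot: [-1.832, -2.551, 0.001]
wrist_force: [1.1, 0.3, -0.3]
width: 0.317
grip_force: 40.2
```

>>> {"api": "drive_tool", "payload": {"claw": [15,15,15,15,15,15,15,15], "slide": [[-0.01,-0.07,0],[-0.01,-0.14,0],[-0.02,-0.21,0],[-0.023,-0.27,0],[-0.023,-0.293,0],[-0.023,-0.293,0],[-0.023,-0.293,0],[-0.023,-0.293,0]], "yaw": [-0.039,-0.078,-0.117,-0.14,-0.14,-0.14,-0.14,-0.14]}}

```text
time: 8.87
tool_pos: [0.538, 0.008, 0.3101]
tcp_rot: [-2.338, -2.097, -0.001]
wrist_force: [0.2, 0.3, -0.7]
width: 0.309
grip_force: 40.2
```

>>> {"api": "drive_tool", "payload": {"claw": [15,15,15,15,15,15,15,15], "slide": [[0,0,-0.06],[0,0,-0.11],[0,0,-0.15],[0,0,-0.18],[0,0,-0.2],[0,0,-0.21],[0,0,-0.214],[0,0,-0.214]], "yaw": [0,0,0,0,0,0,0,0]}}

```text
time: 9.53
tool_pos: [0.5381, 0.008, 0.2035]
tcp_rot: [-2.338, -2.097, 0.0]
wrist_force: [-0.1, 0.9, -0.1]
width: 0.314
grip_force: 40.2
```

>>> {"api": "drive_tool", "payload": {"claw": [42,42,42,42,42,42,42,42], "slide": [[0,0,0],[0,0,0],[0,0,0],[0,0,0],[0,0,0.05],[0,0,0.1],[0,0,0.16],[0,0,0.22]], "yaw": [0,0,0,0,0,0,0,0]}}

```text
time: 10.2
tool_pos: [0.5376, 0.0071, 0.3141]
tcp_rot: [-2.34, -2.096, 0.001]
wrist_force: [0.2, 1.3, 0.9]
width: 0.493
grip_force: 0.0
```

>>> {"api": "drive_tool", "payload": {"claw": [50,50,50,50,50,50,50,50], "slide": [[0,0,0.08],[0,0,0.16],[0,0,0.24],[0,0,0.32],[0,0,0.38],[0.08,0.03,0.38],[0.16,0.05,0.38],[0.2,0.06,0.38]], "yaw": [0,0,0,0,0,0,0,0]}}

```text
time: 10.87
tool_pos: [0.6404, 0.038, 0.505]
tcp_rot: [2.337, 2.094, 0.007]
wrist_force: [-0.4, -0.2, -0.6]
width: 0.584
grip_force: 0.0
```

Run:
```python
from h import *
a=cam('top');b=cam('scene'); s=bot.read_state();print(s['tool_pos'],s['tcp_rot'])
I=cv2.resize(a['color'][150:330,120:400],(560,360));J=cv2.resize(b['color'][120:340,180:460],(458,360))
cv2.imwrite('pics/c2.png',cv2.resize(np.hstack([I,J]),(800,283))[:,:,::-1])
h=cv2.cvtColor(b['color'],cv2.COLOR_RGB2HSV);R=((h[...,0]<6)|(h[...,0]>174))&(h[...,1]>180)&(h[...,2]>90)
P=pts(b);R&=(P[...,2]>.2)&(P[...,2]<.4);q=P[R];print(len(q),np.median(q,0),q.min(0),q.max(0))
```

```text
[0.6403735  0.03787777 0.50243224] [2.33905318e+00 2.09707910e+00 7.91935138e-04]
310 [0.67150487 0.04390434 0.30048642] [ 0.65997618 -0.01626071  0.29297217] [0.68150184 0.10793183 0.30520065]
```

View pics/c2.png

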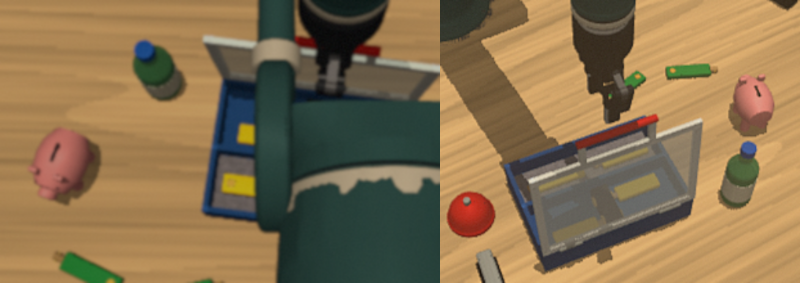

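The scene crop shows both tags in the tray through the cover (crop pixels 560,183 and 620,157). The gripper is above and in front of the bar at (618,130).

>>> {"api": "drive_tool", "payload": {"claw": [50,50,50,50,50,50,50,50], "slide": [[0.03,0.01,0],[0.059,0.02,0],[0.059,0.02,0],[0.059,0.02,-0.04],[0.059,0.02,-0.07],[0.059,0.02,-0.09],[0.059,0.02,-0.1],[0.059,0.02,-0.1]], "yaw": [0,0,0,0,0,0,0,0]}}

```text
time: 11.63
tool_pos: [0.6665, 0.0469, 0.4516]
tcp_rot: [-2.339, -2.095, 0.004]
wrist_force: [-0.1, 0.8, -0.2]
width: 0.584
grip_force: 0.0
```

>>> {"api": "drive_tool", "payload": {"claw": [25,18,14,10,6,5,5,5], "slide": [[0,0,0],[0,0,0],[0,0,0],[0,0,0],[0,0,0],[0,0,0],[0,0,0],[0,0,0]], "yaw": [0,0,0,0,0,0,0,0], "newtons": 30}}

```text
time: 12.3
tool_pos: [0.6676, 0.0472, 0.4547]
tcp_rot: [2.339, 2.095, 0.002]
wrist_force: [-0.1, 0.2, 6.2]
width: 0.129
grip_force: 29.5
```

Run:
```python
import numpy as np
r=.234;t=np.linspace(1.49,0,41)
for k in range(5):
    a=t[8*k]; o=[]
    for b in t[8*k+1:8*k+9]:
        d=-r*(np.cos(b)-np.cos(a)); o.append([round(float(x)/.5,3) for x in (d*.9938,-d*.1108,r*(np.sin(b)-np.sin(a)))])
    print(a.round(3),o)
```

```text
1.49 [[-0.017, 0.002, -0.002], [-0.034, 0.004, -0.004], [-0.051, 0.006, -0.007], [-0.068, 0.008, -0.011], [-0.085, 0.009, -0.015], [-0.102, 0.011, -0.02], [-0.118, 0.013, -0.026], [-0.134, 0.015, -0.032]]
1.192 [[-0.016, 0.002, -0.007], [-0.032, 0.004, -0.014], [-0.047, 0.005, -0.022], [-0.062, 0.007, -0.031], [-0.077, 0.009, -0.04], [-0.092, 0.01, -0.049], [-0.106, 0.012, -0.059], [-0.119, 0.013, -0.07]]
0.894 [[-0.013, 0.001, -0.011], [-0.026, 0.003, -0.023], [-0.039, 0.004, -0.035], [-0.051, 0.006, -0.048], [-0.062, 0.007, -0.061], [-0.073, 0.008, -0.074], [-0.084, 0.009, -0.088], [-0.094, 0.01, -0.102]]
0.596 [[-0.009, 0.001, -0.015], [-0.018, 0.002, -0.03], [-0.027, 0.003, -0.045], [-0.034, 0.004, -0.06], [-0.042, 0.005, -0.076], [-0.048, 0.005, -0.092], [-0.054, 0.006, -0.109], [-0.06, 0.007, -0.125]]
0.298 [[-0.005, 0.001, -0.017], [-0.009, 0.001, -0.034], [-0.012, 0.001, -0.051], [-0.015, 0.002, -0.068], [-0.018, 0.002, -0.085], [-0.019, 0.002, -0.103], [-0.02, 0.002, -0.12], [-0.02, 0.002, -0.137]]
```

>>> {"api": "drive_tool", "payload": {"claw": [5,5,5,5,5,5,5,5], "slide": [[-0.017,0.002,-0.002],[-0.034,0.004,-0.004],[-0.051,0.006,-0.007],[-0.068,0.008,-0.011],[-0.085,0.009,-0.015],[-0.102,0.011,-0.02],[-0.118,0.013,-0.026],[-0.134,0.015,-0.032]], "yaw": [0,0,0,0,0,0,0,0]}}

```text
time: 12.97
tool_pos: [0.5994, 0.0548, 0.4366]
tcp_rot: [-2.34, -2.096, 0.001]
wrist_force: [1.4, 0.1, -0.2]
width: 0.124
grip_force: 30.4
```

>>> {"api": "drive_tool", "payload": {"claw": [5,5,5,5,5,5,5,5], "slide": [[-0.016,0.002,-0.007],[-0.032,0.004,-0.014],[-0.047,0.005,-0.022],[-0.062,0.007,-0.031],[-0.077,0.009,-0.04],[-0.092,0.01,-0.049],[-0.106,0.012,-0.059],[-0.119,0.013,-0.07]], "yaw": [0,0,0,0,0,0,0,0]}}

```text
time: 13.63
tool_pos: [0.5403, 0.0613, 0.4013]
tcp_rot: [-2.34, -2.096, -0.0]
wrist_force: [2.1, -0.4, -0.9]
width: 0.127
grip_force: 29.5
```

>>> {"api": "drive_tool", "payload": {"claw": [5,5,5,5,5,5,5,5], "slide": [[-0.013,0.001,-0.011],[-0.026,0.003,-0.023],[-0.039,0.004,-0.035],[-0.051,0.006,-0.048],[-0.062,0.007,-0.061],[-0.073,0.008,-0.074],[-0.084,0.009,-0.088],[-0.094,0.01,-0.102]], "yaw": [0,0,0,0,0,0,0,0]}}

```text
time: 14.3
tool_pos: [0.4943, 0.0663, 0.3511]
tcp_rot: [2.338, 2.095, 0.005]
wrist_force: [10.6, -0.3, -6.0]
width: 0.128
grip_force: 29.2
```

>>> {"api": "drive_tool", "payload": {"claw": [5,5,5,5,5,5,5,5], "slide": [[-0.007,0.001,-0.016],[-0.015,0.002,-0.032],[-0.024,0.003,-0.047],[-0.031,0.003,-0.062],[-0.038,0.004,-0.078],[-0.044,0.005,-0.094],[-0.05,0.005,-0.111],[-0.055,0.006,-0.127]], "yaw": [0,0,0,0,0,0,0,0]}}

```text
time: 14.97
tool_pos: [0.4662, 0.0694, 0.2869]
tcp_rot: [-2.34, -2.096, -0.001]
wrist_force: [3.3, 2.7, -0.8]
width: 0.125
grip_force: 29.4
```

>>> {"api": "drive_tool", "payload": {"claw": [5,5,5,5,5,5,5,5], "slide": [[-0.004,0,-0.017],[-0.008,0.001,-0.034],[-0.011,0.001,-0.051],[-0.014,0.001,-0.068],[-0.016,0.002,-0.085],[-0.017,0.002,-0.1],[-0.018,0.002,-0.115],[-0.018,0.002,-0.125]], "yaw": [0,0,0,0,0,0,0,0]}}

```text
time: 15.63
tool_pos: [0.4581, 0.0703, 0.226]
tcp_rot: [2.34, 2.096, 0.0]
wrist_force: [-12.2, 3.6, 51.3]
width: 0.125
grip_force: 34.9
```

>>> {"api": "drive_tool", "payload": {"claw": [5,5,5,5,5,5], "slide": [[0,0,-0.002],[0,0,-0.004],[0,0,-0.006],[0,0,-0.008],[0,0,-0.01],[0,0,-0.01]], "yaw": [0,0,0,0,0,0]}}

```text
time: 16.13
tool_pos: [0.4585, 0.0703, 0.226]
tcp_rot: [-2.339, -2.096, 0.002]
wrist_force: [-18.8, 2.0, 49.8]
width: 0.129
grip_force: 34.5
```

>>> {"api": "drive_tool", "payload": {"claw": [5,5,5,5], "slide": [[0,0,0.003],[0.002,0,0.006],[0.002,0,0.008],[0.002,0,0.008]], "yaw": [0,0,0,0]}}

```text
time: 16.47
tool_pos: [0.4584, 0.0703, 0.2263]
tcp_rot: [-2.339, -2.095, 0.002]
wrist_force: [-6.9, 3.6, 21.8]
width: 0.124
grip_force: 31.7
```

Run:
```python
from h import *
b=cam('scene');P=pts(b)
cv2.imwrite('pics/c3.png',cv2.resize(b['color'][140:360,180:460],(764,600))[:,:,::-1])
h=cv2.cvtColor(b['color'],cv2.COLOR_RGB2HSV);R=((h[...,0]<6)|(h[...,0]>174))&(h[...,1]>180)&(h[...,2]>90)&(P[...,1]>-.08);q=P[R];print(len(q),np.median(q,0),q.min(0),q.max(0))
c0=np.array([.5925,.0565]);x=np.array([.9938,-.1108]);y=np.array([.1108,.9938])
L=np.stack([(P[...,:2]-c0)@x,(P[...,:2]-c0)@y],-1)
for X in np.arange(-.095,.1,.02):
    m=(abs(L[...,0]-X)<.008)&(abs(L[...,1])<.137)&(P[...,2]<.12)
    m2=m&(abs(abs(L[...,1])-.132)<.006)
    print(X.round(3),m.sum(),np.median(P[m][:,2]).round(4),m2.sum(),np.median(P[m2][:,2]).round(4))
```

```text
69 [0.45909709 0.04805462 0.06802444] [0.45176953 0.00843869 0.06072668] [0.8535879  0.59266567 0.14272083]
-0.095 408 0.0675 28 0.0673
-0.075 687 0.0668 54 0.0671
-0.055 690 0.0668 52 0.068
-0.035 710 0.0665 57 0.0673
-0.015 733 0.0668 58 0.0675
0.005 750 0.0667 58 0.0671
0.025 773 0.0666 60 0.0672
0.045 783 0.0668 58 0.0678
0.065 814 0.0667 63 0.0679
0.085 806 0.0671 63 0.0675
```

View pics/c3.png

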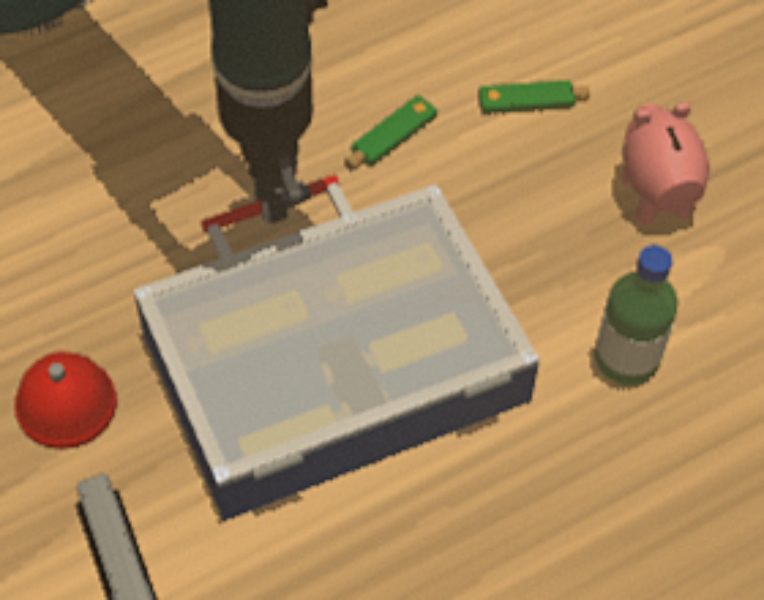

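The picture shows the cover flat and shut: its top is 67 mm up everywhere, as a shut cover's should be. Both tags are in the front tray (crop pixels 250,322 and 390,272). Next I release the bar and retreat.

>>> {"api": "drive_tool", "payload": {"claw": [5,40,40,40,40,40,40,40], "slide": [[0,0,0.002],[0,0,0.002],[0,0,0.002],[0,0,0.002],[0,0,0.002],[0,0,0.002],[0,0,0.03],[0,0,0.08]], "yaw": [0,0,0,0,0,0,0,0]}}

```text
time: 17.18
tool_pos: [0.4564, 0.0699, 0.2612]
tcp_rot: [-2.337, -2.093, 0.011]
wrist_force: [-0.6, -0.3, -0.7]
width: 0.472
grip_force: 0.0
```

>>> {"api": "drive_tool", "payload": {"claw": [40,40,40,40,40,40,40,40], "slide": [[0,0,0.06],[0,0,0.12],[0,0,0.2],[0,0,0.25],[0,0,0.25],[0,0,0.25],[0,0,0.25],[0,0,0.25]], "yaw": [0,0,0,0,0,0,0,0]}}

```text
time: 17.85
tool_pos: [0.4577, 0.0701, 0.3871]
tcp_rot: [-2.338, -2.095, 0.005]
wrist_force: [0.2, 0.3, -0.6]
width: 0.469
grip_force: 0.0
```

Run:
```python
from h import *
b=cam('scene');P=pts(b);s=bot.read_state();print(s['tool_pos'],s['wrist_force'])
h=cv2.cvtColor(b['color'],cv2.COLOR_RGB2HSV);R=((h[...,0]<6)|(h[...,0]>174))&(h[...,1]>180)&(h[...,2]>90)&(P[...,1]>-.08)&(P[...,1]<.15);q=P[R];print(len(q),np.median(q,0))
L=(P[...,:2]-[.5925,.0565])@np.array([[.9938,.1108],[-.1108,.9938]])
for X in(-.085,0,.085):
    m=(abs(L[...,0]-X)<.008)&(abs(L[...,1])<.137);print(X,np.median(P[m][:,2]))
```

```text
[0.45769926 0.07009636 0.38698632] [ 0.4644278  -0.11569576 -0.19291   ]
85 [0.4611001  0.07259045 0.06783132]
-0.085 0.2686771388760517
0 0.06641337771277067
0.085 0.06702317307480088
```

```bash
python3 -c "
from workcell import bot
print(bot.finish_job())"
```

```text
the job is handed in; nothing more can be done
None
```

I laid both tags flat in the front tray, lowered the cover gently until it was shut, backed the arm off and handed the job in at about 18 s; the hand-in returned no verdict.

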